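# Change which sample plate overhangs its ledge

### The job

Two flat metal sample plates lie on two raised ledges. First push the plain plate, whose end sticks out of its ledge, back along the ledge until it is fully home against the end stop; then push the plate with two holes along its ledge towards the open end until about a third of its length (35 mm) sticks out past the edge, so that it can be picked up later. Push them with the fingertips; do not lift, tip or drop them, and leave the other things standing about undisturbed.

Things in the scene. Friction and masses are not known exactly. Their poses are not given: they have to be found in the camera images.
- ledge_plain: Fixed raised ledge (grey deck, aluminium lips) carrying the plain plate; may be the nearer or the farther one. Origin: underside centre, on the worktop. Lane along y, 230 mm long, 54 mm between lips; floor at z = 40 mm, lips 6 mm thick and 5 mm high. -y end: stop 12 mm high, inner face at y = -107 mm. +y end: open, edge at y = +115 mm; it points to world +y (robot's left) within 9 degrees.
- ledge_drilled: Ledge carrying the plate with two holes; origin, axes, sizes, stop and open end exactly as ledge_plain. Both ledges: 66 mm wide over the lips, on a screwed-down foot 110 x 150 mm, 8 mm high, screw heads 13 mm high. Past the open edge is only free worktop, 40 mm below the lane floor.
- plain_plate: Plain bright steel plate without holes, 50 (x) x 110 (y) x 6 (z) mm, about 0.12 kg, on ledge_plain. Origin: centre of underside; y along the lane as the ledge's y (within 2 degrees). Loose, 2 mm side play. At the start its +y end sticks out 20 to 35 mm past the open end; fully home its origin is at y = -52 mm of the ledge.
- drilled_plate: Bright steel plate with two round 18 mm through holes at y = -34 and +34 mm, 50 (x) x 110 (y) x 6 (z) mm, about 0.11 kg, on ledge_drilled. Origin: centre of underside; y along the lane as the ledge's y (within 2 degrees). Loose, 2 mm side play. At the start it lies wholly on the ledge, with 60 to 90 mm of free lane between the stop and its -y edge; with 35 mm overhang its origin is at y = +95 mm of the ledge. It tips off at 55 mm.
- vial_0: Bystander: small glass vial with black cap, 23 mm across, 51 mm high, on the worktop to the right of the ledges. Origin: centre of its underside.
- weigh_boat: Bystander: white square weighing boat, 61 x 61 x 14 mm, on the worktop to the right of the ledges. Origin: centre of its underside.
- beaker_2: Bystander: glass beaker standing upright, 73 mm across, 90 mm high, on the worktop to the left of the ledges. Origin: centre of its underside.
- electrode_0: Bystander: white rod electrode lying flat, 72 mm long, 12 mm thick, on the worktop to the right of the ledges. Origin: underside, mid length.
Mind the look-alikes: they are no part of the job. What is shaped like the plain_plate but brown is not meant. Leave any red look-alike of the drilled_plate alone.

How it is judged (in metres and radians):
On the way, in this order (a step that is already met when the one before it is completed fails the run):
1. the plain plate is home against its stop (gap under 5 mm), the drilled plate still wholly on its ledge (y of plain_plate in the frame of ledge_plain below -0.047 m and x of plain_plate in the frame of ledge_plain between -0.008 and 0.008 m and z of plain_plate in the frame of ledge_plain between 0.036 and 0.044 m and angle between plain_plate's own z axis and vertical below 0.06 rad and y of drilled_plate in the frame of ledge_drilled below 0.058 m), for 0.2 s.
2. the drilled plate overhangs the open end by 20 to 49 mm (y of drilled_plate in the frame of ledge_drilled between 0.08 and 0.109 m and x of drilled_plate in the frame of ledge_drilled between -0.008 and 0.008 m and z of drilled_plate in the frame of ledge_drilled between 0.036 and 0.044 m and angle between drilled_plate's own z axis and vertical below 0.06 rad), for 0.2 s.
At the end, for the whole second after the job is handed in: The plain plate lies flat in its lane within 5 mm of the end stop, the plate with two holes lies flat in its lane with 20 to 49 mm of its length past the open end, and both are at rest (all of step 2 and y of plain_plate in the frame of ledge_plain below -0.047 m and x of plain_plate in the frame of ledge_plain between -0.008 and 0.008 m and z of plain_plate in the frame of ledge_plain between 0.036 and 0.044 m and angle between plain_plate's own z axis and vertical below 0.06 rad and linear speed of each of plain_plate, drilled_plate below 0.01 m/s); the robot touches nothing.
It fails at once if a plate is lifted 10 mm off its lane, dropped or tipped by more than 0.2 rad ((z of plain_plate in the frame of ledge_plain above 0.05 m or z of plain_plate in the frame of ledge_plain below 0.03 m or angle between plain_plate's own z axis and vertical above 0.2 rad) or (z of drilled_plate in the frame of ledge_drilled above 0.05 m or z of drilled_plate in the frame of ledge_drilled below 0.03 m or angle between drilled_plate's own z axis and vertical above 0.2 rad)).
It fails at once if a bystander is moved by more than 20 mm (distance of any of vial_0, weigh_boat, beaker_2, electrode_0 from where it was at the start of the episode above 0.02 m).
It also fails if it takes over 48 s, if anything falls off the work surface, if the arm or the gripper's body presses on something with over 40 N, if the wrist force passes 120 N, or if a joint passes its speed limit or range.

### The arm

A 6-joint arm with a two-finger parallel gripper is mounted at the origin on a cart in front of the work surface, level with it; the furniture and walls round the work are solid. World frame = base frame: x ahead of the robot, y to its left, z up, the work surface at z = 0. Lengths are in m, angles in degrees, forces in N, time in s.
With the tool pointing down it reaches from about 0.35 to 0.875 m from the base axis. Payload 4.2 kg.
Tool frame: the origin (TCP) lies at the very end of the fingers, on their centre line; the grasp point (between the pads) lies 19 mm behind it; z points along the fingers, x is the direction in which the jaws open and shut, and the axes are right-handed (so a half turn about z gives the same grasp; the last joint's range is limited). The gripper opens to 87 mm and grips with 3 to 60 N. Pads are 19 mm wide; open, the fingers measure 117 mm over their backs; the gripper's body (75 mm by 190 mm) begins 51 mm behind the grasp point.
Start: joints at [80.65, 22.042, 0.453, 0, -68.411, -14.817], TCP at [0.256, 0.57, 0.223] pointing down, gripper open.
Joint ranges: [-179.83, 179.83], [-69.29, 118.12], [-61.27, 80.66], [-181.25, 117.63], [-171.15, -9.14], [-177.46, 177.46]. Speed limits (degrees/s): [159.86, 159.86, 180, 180, 180, 180].

### API

Orientations are given as a 3x3 rotation matrix whose columns are the frame's x, y, z axes.
In Python, from station import sense, capture, finish_job gives the robot as it stands.
- The arm moves only by the shell command python3 -m crank 'ROWS' [OPENING]. ROWS is JSON, a list of rows, each a list of 4 numbers: the shift along the tool's x, y, z in m, then the turn about the tool's z in rad. A call has 1 to 5 rows; each row shifts and turns the commanded pose from where the row before left it, along the tool's axes as they then stand; what a row does not reach is not made up. A row lasts 1/12 s, in which the tool goes at most 41.7 mm and 7.16 degrees, less where a joint would pass 70% of its speed; a pose out of reach is approached as far as the arm can. A call with a gripper value outside its range is refused whole. OPENING is the finger opening in m, from 0 to 0.087, set as the call begins (- or left out, the last holds). The fingers move at their own pace and stop on an object; the grip force is fixed at half the most. Time passes only in rows, so rows that do not move let the fingers close. It gives the time, the measured TCP pose, the force and the opening at its end, in the units of the state.
- sense(): the state, without advancing time (a new reading comes with each control period).
- capture(name): name is "scene" or "side" or "wrist"; returns a dict with "pixels" (420x560x3 uint8, red, green, blue), "depth" (420x560 float32, m along the optical axis (not along the pixel's ray), 0 where there is no reading), "fx", "fy", "cx", "cy" (pixels), "world_from_camera" (4x4, takes a point from camera to world coordinates); the wrist camera has in their place "hand_eye" (4x4, takes a point from camera to tool coordinates, whose origin is the TCP and whose axes are the tool frame's). Camera axes: x right, y down, z forward; pixel columns grow to the right and rows downward; lengths in m; the calibration is good to about 2 mm. A picture is of the moment at which its call begins: read the wrist's pose just before it.
- finish_job(): hands the job in, once; it reports no verdict.
The state is a dict: "time_s": time; "joints": joint angles; "joint_velocities": joint speeds; "effort": joint torques, N m; "tcp_pos": TCP position; "ee_rot": TCP orientation; "wrist_force": force on the tool from outside, world axes, zero at the start; "moment": the same for the moment, N m; "gripper_width": opening from 0.0 (shut) to 1.0 (fully open).
Only numpy, scipy, OpenCV 4.12 (cv2) and the standard library are available. Lean on these libraries where they do the work, as an engineer would, in place of code of your own. Each camera call takes 0.05 s, during which the arm holds its last target.

## Working session

There is one attempt and no reset: what is moved stays moved. The work goes in short steps, Python scripts to look and compute and a shell command to move; the robot and the scene stay as the last step left them, time stands still between calls to the robot, and variables do not carry over. Pictures are saved under pics/ and viewed, and the job is handed in when it is done.

```bash
ls; mkdir -p pics; python3 - <<'E'
from station import sense,capture
import cv2,numpy as np,pickle
s=sense();print(s['time_s'],s['tcp_pos'],s['ee_rot'],s['gripper_width'])
for n in ('scene','side','wrist'):
    c=capture(n);cv2.imwrite(f'pics/{n}0.png',c['pixels'][:,:,::-1]);pickle.dump(c,open(f'{n}0.pkl','wb'))
    print(n,c['fx'],c['cx'],c['cy'],np.round(c.get('world_from_camera',c.get('hand_eye')),3).tolist())
E
```

```text
pics
0.0 [0.25562235 0.56968522 0.2214537 ] [[-4.09595132e-01 -9.12267065e-01 -7.94197715e-04]
 [-9.12264802e-01  4.09595888e-01 -2.03457856e-03]
 [ 2.18137913e-03 -1.08834853e-04 -9.99997615e-01]] 1.0021149732338868
scene 379.20336851238505 282.99371013975167 210.15927793509306 [[0.637, -0.348, 0.688, -0.12], [-0.771, -0.302, 0.561, -0.489], [0.013, -0.888, -0.46, 0.506], [0.0, 0.0, 0.0, 1.0]]
side 410.45743605834673 282.87600837104094 207.1859336461396 [[0.837, -0.218, 0.502, -0.057], [-0.547, -0.344, 0.763, -0.919], [0.007, -0.913, -0.407, 0.577], [0.0, 0.0, 0.0, 1.0]]
wrist 305.5326265045023 274.64534280584854 207.3590513320997 [[1.0, -0.001, -0.0, -0.0], [0.001, 0.959, 0.282, -0.077], [0.0, -0.282, 0.959, -0.163], [0.0, 0.0, 0.0, 1.0]]
```

View pics/scene0.png

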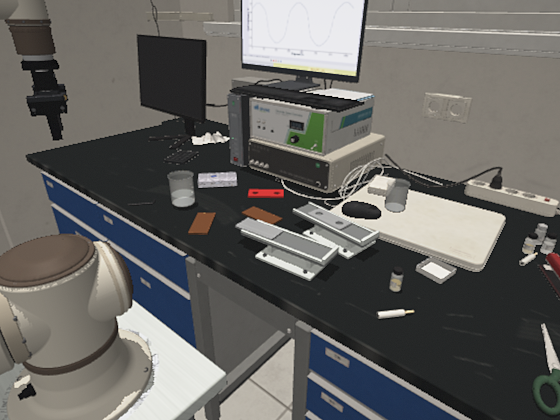

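View pics/side0.png

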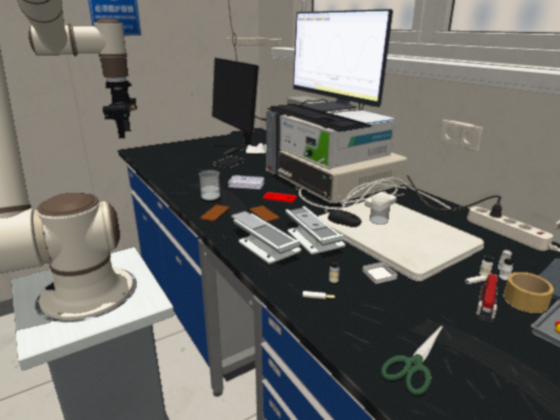

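View pics/wrist0.png

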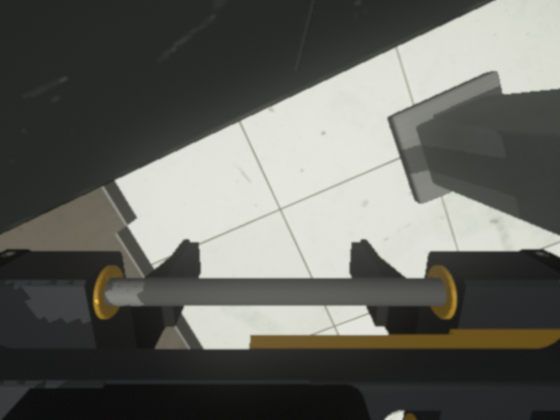

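The scene view shows the near ledge at about (285,242) with a plain plate, and the far ledge at about (337,228) with the drilled plate. Look-alikes are brown plates at (203,222) and (262,214) and a red drilled plate at (266,193). The beaker is at (181,190), the vial at (397,280), the boat at (436,270) and the electrode at (395,314). Next I'll take a close crop and rough depth-based positions.

```bash
cat > h.py <<'E'
import numpy as np,pickle,cv2
def P(c,u,v,T=None):
    T=c['world_from_camera'] if T is None else T
    d=c['depth'][int(v),int(u)]
    return (T@np.array([(u-c['cx'])/c['fx']*d,(v-c['cy'])/c['fy']*d,d,1]))[:3]
def ray(c,u,v,z,T=None):
    T=c['world_from_camera'] if T is None else T
    r=T[:3,:3]@np.array([(u-c['cx'])/c['fx'],(v-c['cy'])/c['fy'],1]);o=T[:3,3]
    return o+r*(z-o[2])/r[2]
def Tw(s,c):
    M=np.eye(4);M[:3,:3]=s['ee_rot'];M[:3,3]=s['tcp_pos'];return M@c['hand_eye']
E
python3 - <<'E'
from h import *
c=pickle.load(open('scene0.pkl','rb'))
im=c['pixels'][180:300,180:400,::-1]
cv2.imwrite('pics/crop_scene.png',cv2.resize(im,None,fx=3.6,fy=3.6,interpolation=cv2.INTER_CUBIC))
for n,u,v in [('plainL',246,227),('plain mid',275,238),('stop near',332,255),('farL',302,211),('far stop',371,239),('brown',203,222),('brown2',262,214),('red',266,193),('beaker',181,176),('vial',397,270),('boat',436,270),('el',395,314),('table',230,240)]:
    print(n,P(c,u,v).round(3))
E
```

```text
plainL [0.442 0.084 0.045]
plain mid [0.457 0.004 0.04 ]
stop near [ 0.481 -0.138  0.042]
farL [0.61  0.04  0.038]
far stop [ 0.597 -0.171  0.041]
brown [0.434 0.239 0.006]
brown2 [0.575 0.154 0.003]
red [0.688 0.239 0.004]
beaker [0.5   0.41  0.073]
vial [ 0.511 -0.274  0.05 ]
boat [ 0.636 -0.318  0.001]
el [ 0.436 -0.311  0.009]
table [ 0.427  0.127 -0.002]
```

View pics/crop_scene.png

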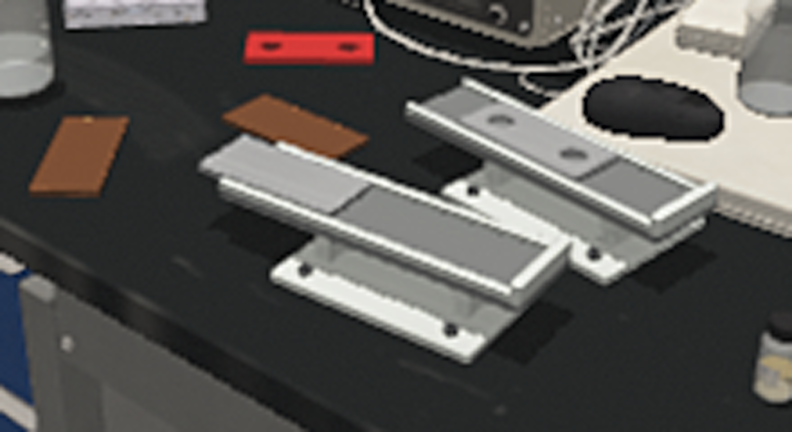

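The crop confirms it: the plain bright plate overhangs at crop (220,155), and the two-hole steel plate is at (500,120)/(573,155). The browns and the red are clearly separate. Next: close the gripper, square up the tool and move above the ledges.

```bash
for i in 1 2; do :; done
python3 -m crank '[[0,0,-0.013,0.115],[0,0,-0.013,0.115],[0,0,-0.013,0.115],[0,0,-0.013,0.115],[0,0,-0.013,0.115]]' 0
python3 -m crank '[[0,0,-0.013,0.115],[0,0,-0.013,0.115],[0,0,-0.013,0.115],[0,0,-0.013,0.115],[0,0,-0.013,0.115]]'
python3 -m crank '[[-0.0137,-0.0335,0,0],[-0.0137,-0.0335,0,0],[-0.0137,-0.0335,0,0],[-0.0137,-0.0335,0,0],[-0.0137,-0.0335,0,0]]'
```

```text
time_s: 0.57
tcp_pos: [0.2557, 0.57, 0.2877]
ee_rot: [[-0.843, -0.538, -0.0], [-0.538, 0.843, -0.001], [0.001, -0.001, -1.0]]
wrist_force: [-0.1, 0.5, -1.1]
gripper_width: 0.708
time_s: 0.98
tcp_pos: [0.2557, 0.57, 0.3527]
ee_rot: [[-1.0, 0.007, -0.0], [0.007, 1.0, -0.001], [0.0, -0.001, -1.0]]
wrist_force: [-0.5, -0.6, -0.8]
gripper_width: 0.323
time_s: 1.4
tcp_pos: [0.3243, 0.4009, 0.3522]
ee_rot: [[-1.0, 0.0, -0.0], [0.0, 1.0, -0.001], [0.0, -0.001, -1.0]]
wrist_force: [0.3, -0.7, -0.2]
gripper_width: 0.023
```

```bash
python3 -m crank '[[-0.0137,-0.0335,0,0],[-0.0137,-0.0335,0,0],[-0.0137,-0.0335,0,0],[-0.0137,-0.0335,0,0],[-0.0137,-0.0335,0,0]]'
python3 -m crank '[[-0.0137,-0.0335,0,0],[-0.0137,-0.0335,0,0],[-0.0137,-0.0335,0,0],[-0.0137,-0.0335,0,0],[-0.0137,-0.0335,0,0]]'
python3 -m crank '[[-0.0137,-0.0335,0,0],[-0.0137,-0.0335,0,0],[-0.0137,-0.0335,0,0],[-0.0137,-0.0335,0,0],[0,0,0,0]]'
python3 - <<'E'
from station import sense,capture
from h import *
s=sense();c=capture('wrist');print(s['tcp_pos'],s['joints'])
pickle.dump((s,c),open('w1.pkl','wb'));cv2.imwrite('pics/w1.png',c['pixels'][:,:,::-1])
E
```

```text
time_s: 1.82
tcp_pos: [0.3925, 0.2332, 0.3525]
ee_rot: [[-1.0, 0.0, -0.0], [0.0, 1.0, 0.0], [0.0, 0.0, -1.0]]
wrist_force: [1.4, -0.4, 0.6]
gripper_width: 0.011
time_s: 2.23
tcp_pos: [0.4609, 0.0657, 0.3526]
ee_rot: [[-1.0, 0.001, 0.0], [0.001, 1.0, 0.0], [-0.0, 0.0, -1.0]]
wrist_force: [0.6, 0.9, 0.2]
gripper_width: 0.005
time_s: 2.65
tcp_pos: [0.5166, -0.071, 0.3513]
ee_rot: [[-1.0, 0.007, -0.002], [0.007, 1.0, -0.001], [0.002, -0.001, -1.0]]
wrist_force: [0.1, 1.7, -0.3]
gripper_width: 0.004
[ 0.51663239 -0.07104656  0.35133066] [ 1.00519099e+01  8.11727091e+00 -3.65457220e-01  6.22231964e-02
 -8.16431649e+01 -1.04720578e+01]
```

View pics/w1.png

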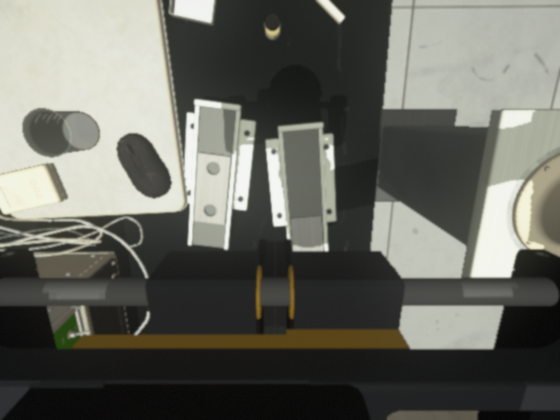

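This wrist view shows both ledges from above. The drilled plate's holes are at (213,170) and (210,211). The plain plate is at (305,235), with its open end hidden by the gripper. I'll move 0.12 m in +y for a second view.

```bash
python3 -m crank '[[0,0.03,0,0],[0,0.03,0,0],[0,0.03,0,0],[0,0.03,0,0],[0,0,0,0]]'
python3 - <<'E'
from station import sense,capture
from h import *
s=sense();c=capture('wrist');print(s['tcp_pos'],s['ee_rot'].round(4) if hasattr(s['ee_rot'],'round') else s['ee_rot'])
pickle.dump((s,c),open('w2.pkl','wb'));cv2.imwrite('pics/w2.png',cv2.resize(c['pixels'][0:260,120:420,::-1],None,fx=2.3,fy=2.3,interpolation=cv2.INTER_CUBIC))
s,c=pickle.load(open('w1.pkl','rb'))
cv2.imwrite('pics/w1c.png',cv2.resize(c['pixels'][60:260,120:420,::-1],None,fx=2.6,fy=2.6,interpolation=cv2.INTER_CUBIC))
E
```

```text
time_s: 3.12
tcp_pos: [0.5151, 0.0579, 0.3521]
ee_rot: [[-1.0, -0.004, -0.0], [-0.004, 1.0, 0.001], [0.0, 0.001, -1.0]]
wrist_force: [-0.4, -0.6, -0.2]
gripper_width: 0.005
[0.51512512 0.05789187 0.35213839] [[-1.0e+00 -4.4e-03 -3.0e-04]
 [-4.4e-03  1.0e+00  1.3e-03]
 [ 3.0e-04  1.3e-03 -1.0e+00]]
```

View pics/w2.png

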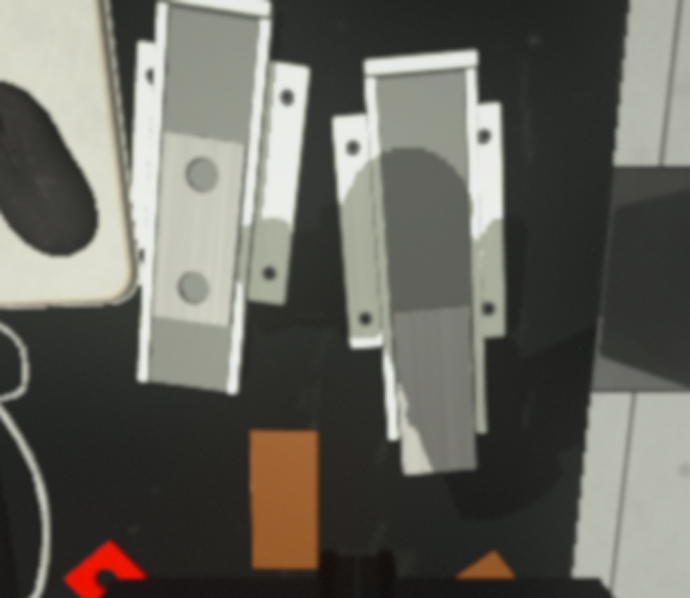

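View pics/w1c.png

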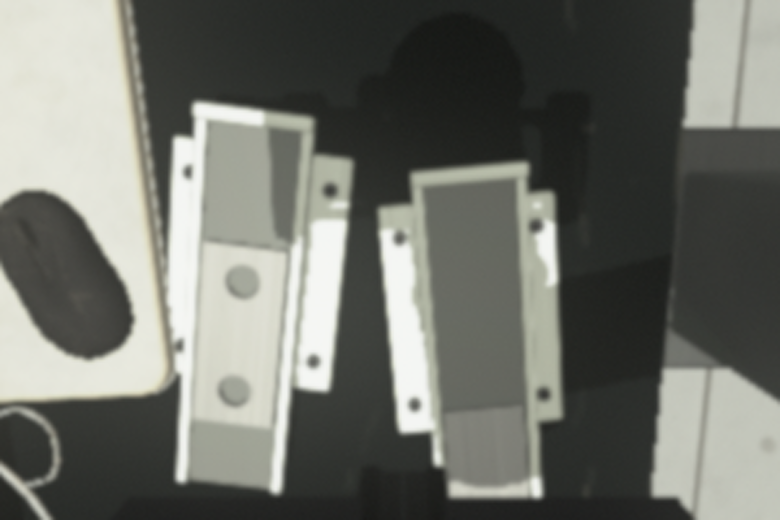

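The second view shows the plain plate end at crop (404,474)-(477,468) and its back edge at (392,312)-(470,307). The drilled plate spans (163,132)/(244,143) to (152,316)/(228,327), with holes at (201,175) and (193,288). Next I'll triangulate and check the sizes.

```bash
cat > meas.py <<'E'
from h import *
s1,c1=pickle.load(open('w1.pkl','rb'));s2,c2=pickle.load(open('w2.pkl','rb'))
T1,T2=Tw(s1,c1),Tw(s2,c2)
A=lambda p:(120+p[0]/2.6,60+p[1]/2.6)
B=lambda p:(120+p[0]/2.3,p[1]/2.3)
def Pm(c,T): return np.array([[c['fx'],0,c['cx']],[0,c['fy'],c['cy']],[0,0,1]])@np.linalg.inv(T)[:3]
def tri(a,b):
    X=cv2.triangulatePoints(Pm(c1,T1),Pm(c2,T2),np.array(A(a),float).reshape(2,1),np.array(B(b),float).reshape(2,1));return (X[:3]/X[3]).ravel()
pairs={'hole-':((242,281),(201,175)),'hole+':((235,391),(193,288)),'d-L':((202,241),(163,132)),'d-R':((289,250),(244,143)),'d+L':((190,421),(152,316)),'d+R':((272,430),(228,327)),
'p-L':((443,411),(392,312)),'p-R':((522,405),(470,307)),'dlipL':((180,482),(137,381)),'dlipR':((277,493),(238,393)),'pstopL':((411,174),(364,60)),'pstopR':((528,163),(478,51))}
for k,(a,b) in pairs.items(): print(k,tri(a,b).round(4),'depth2',P(c2,*B(b),T2).round(3))
print('rays z=.046')
R={}
for k,p in {'p+L':(404,474),'p+R':(477,468),'p-L':(392,312),'p-R':(470,307),'d-L':(163,132),'d-R':(244,143),'d+L':(152,316),'d+R':(228,327),'h-':(201,175),'h+':(193,288)}.items():
    R[k]=ray(c2,*B(p),.046,T2);print(k,R[k].round(4))
for k,p,z in [('plipL',(388,440),.045),('plipR',(487,432),.045),('pstopL',(364,60),.052),('pstopR',(478,51),.052),('dlipL',(137,381),.045),('dlipR',(238,393),.045)]:
    R[k]=ray(c2,*B(p),z,T2);print(k,R[k].round(4))
for k,p,z in [('dstopL',(193,102),.052),('dstopR',(315,117),.052)]:
    R[k]=ray(c1,*A(p),z,T1);print(k,R[k].round(4))
for n in 'pd':
    m=lambda x:(R[n+x+'L']+R[n+x+'R'])/2
    e,st,lo,hi=m('lip'),m('stop'),m('-'),m('+')
    ax=(e-st)[:2];L=np.linalg.norm(ax);ax/=L
    print(n,'ledge len',L.round(4),'yaw',np.degrees(np.arctan2(-ax[0],ax[1])).round(2),'plate len',np.linalg.norm((hi-lo)[:2]).round(4),'overhang',((hi-e)[:2]@ax).round(4),'origin', ((e[:2]-ax*.115+st[:2]+ax*.115)/2).round(4),'plate y minus edge',((lo-e)[:2]@ax+.115).round(4))
E
python3 meas.py
```

```text
hole- [ 0.6106 -0.0748  0.0469] depth2 [ 0.612 -0.075  0.042]
hole+ [ 0.6191 -0.0075  0.0489] depth2 [ 0.621 -0.007  0.041]
d-L [ 0.6319 -0.0986  0.0486] depth2 [ 0.515 -0.019  0.515]
d-R [ 0.5826 -0.0928  0.0478] depth2 [ 0.584 -0.094  0.042]
d+L [0.646  0.0098 0.0539] depth2 [0.648 0.01  0.046]
d+R [0.5971 0.0166 0.0527] depth2 [0.6   0.018 0.04 ]
p-L [0.4914 0.0071 0.0467] depth2 [0.491 0.007 0.041]
p-R [0.4416 0.0038 0.0464] depth2 [0.44  0.004 0.042]
dlipL [0.6586 0.052  0.0499] depth2 [0.675 0.06  0.001]
dlipR [0.5949 0.0601 0.0495] depth2 [0.602 0.068 0.001]
pstopL [ 0.5107 -0.1355  0.0571] depth2 [ 0.51  -0.15  -0.001]
pstopR [ 0.4451 -0.1408  0.0552] depth2 [ 0.437 -0.155  0.001]
rays z=.046
p+L [0.4811 0.1169 0.046 ]
p+R [0.4306 0.1124 0.046 ]
p-L [0.4915 0.0072 0.046 ]
p-R [0.4409 0.0038 0.046 ]
d-L [ 0.6326 -0.099   0.046 ]
d-R [ 0.5837 -0.0931  0.046 ]
d+L [0.6479 0.0103 0.046 ]
d+R [0.5987 0.0171 0.046 ]
h- [ 0.611  -0.0749  0.046 ]
h+ [ 0.6201 -0.0074  0.046 ]
plipL [0.4926 0.0929 0.045 ]
plipR [0.4249 0.0871 0.045 ]
pstopL [ 0.5108 -0.1368  0.052 ]
pstopR [ 0.4444 -0.1417  0.052 ]
dlipL [0.6616 0.053  0.045 ]
dlipR [0.5942 0.0608 0.045 ]
dstopL [ 0.63   -0.1745  0.052 ]
dstopR [ 0.5633 -0.1662  0.052 ]
p ledge len 0.23 yaw 4.7 plate len 0.1097 overhang 0.0248 origin [ 0.4682 -0.0246] plate y minus edge 0.0301
d ledge len 0.2294 yaw -7.83 plate len 0.1108 overhang -0.0434 origin [ 0.6123 -0.0567] plate y minus edge -0.0392
```

Everything agrees: ledge length 230/229 mm, plate lengths 110/111 mm, plate top at about 47 mm, plain overhang 25 mm, and 68 mm of free lane behind the drilled plate. Next I'll approach the plain plate's end.

```bash
python3 -m crank '[[0,0,0,-0.078],[0.0182,0.0353,0,0],[0.0182,0.0353,0,0],[0.0182,0.0353,0,0],[0,0,0,0]]'
python3 -m crank '[[0,0,0.035,0],[0,0,0.035,0],[0,0,0.035,0],[0,0,0.035,0],[0,0,0.035,0]]'
python3 -m crank '[[0,0,0.035,0],[0,0,0.035,0],[0,0,0,0],[0,0,0,0]]'
```

```text
time_s: 3.58
tcp_pos: [0.4502, 0.1584, 0.3528]
ee_rot: [[-0.997, -0.083, -0.0], [-0.083, 0.997, 0.002], [-0.0, 0.002, -1.0]]
wrist_force: [-1.0, -0.6, -0.1]
gripper_width: 0.008
time_s: 4.0
tcp_pos: [0.4527, 0.1544, 0.1765]
ee_rot: [[-0.997, -0.077, 0.001], [-0.077, 0.997, 0.001], [-0.001, 0.001, -1.0]]
wrist_force: [-0.2, 0.5, -1.0]
gripper_width: 0.009
time_s: 4.33
tcp_pos: [0.4524, 0.1539, 0.1069]
ee_rot: [[-0.997, -0.077, -0.003], [-0.077, 0.997, -0.003], [0.003, -0.003, -1.0]]
wrist_force: [-0.0, 0.2, 1.0]
gripper_width: 0.008
```

```bash
python3 -m crank '[[0,0,0.022,0],[0,0,0.022,0],[0,0,0.02,0],[0,0,0,0],[0,0,0,0]]'
python3 - <<'E'
from station import sense,capture
from h import *
for i in range(3):
    s=sense();print(s['tcp_pos'],s['time_s']);c=capture('scene')
cv2.imwrite('pics/s2.png',cv2.resize(c['pixels'][180:300,180:400,::-1],None,fx=3.6,fy=3.6,interpolation=cv2.INTER_CUBIC))
c=capture('wrist');cv2.imwrite('pics/w3.png',c['pixels'][:,:,::-1])
E
```

```text
time_s: 4.75
tcp_pos: [0.4543, 0.1555, 0.0453]
ee_rot: [[-0.997, -0.078, 0.002], [-0.078, 0.997, 0.001], [-0.002, 0.001, -1.0]]
wrist_force: [0.2, 0.4, 0.8]
gripper_width: 0.001
[0.45432586 0.15550869 0.04530835] 4.75
[0.45480064 0.15589072 0.04585541] 4.8
[0.45483411 0.15598472 0.04599969] 4.85
```

View pics/s2.png

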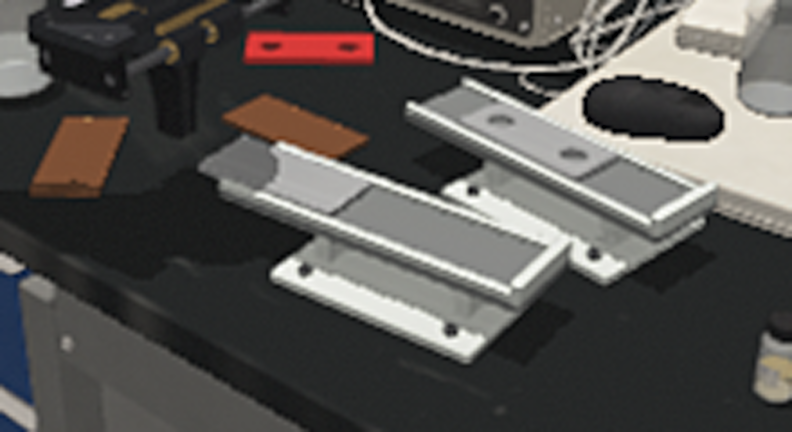

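View pics/w3.png

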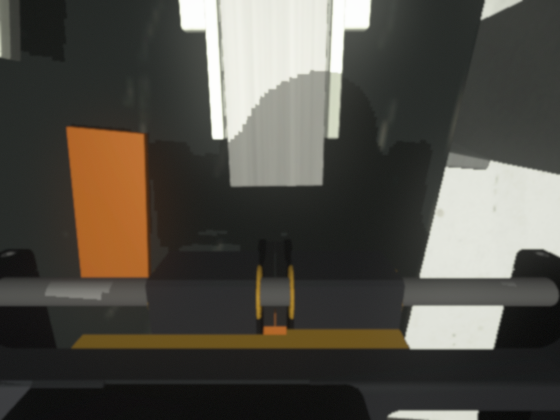

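Aligned: plate end centre is at u=277 against fingers at u=275 in the wrist view. Lowering the last few millimetres.

```bash
python3 -m crank '[[0,0,0.003,0],[0,0,0,0],[0,0,0,0]]'
python3 -c "
from station import *
s=sense();print(s['tcp_pos'])"
python3 -m crank '[[0,-0.005,0,0],[0,-0.005,0,0],[0,0,0,0]]'
```

```text
time_s: 5.2
tcp_pos: [0.4531, 0.1549, 0.0408]
ee_rot: [[-0.997, -0.077, 0.0], [-0.077, 0.997, 0.0], [-0.0, 0.0, -1.0]]
wrist_force: [-0.0, 0.1, 0.4]
gripper_width: 0.004
[0.4531019  0.15486016 0.04082442]
time_s: 5.45
tcp_pos: [0.4535, 0.1439, 0.0404]
ee_rot: [[-0.997, -0.076, -0.001], [-0.076, 0.997, -0.0], [0.001, -0.0, -1.0]]
wrist_force: [0.1, 0.7, -0.5]
gripper_width: 0.004
```

```bash
python3 -m crank '[[0,0,-0.002,0],[0,0,0,0],[0,0,0,0]]' | grep -E 'tcp|force'
python3 -m crank '[[0,-0.005,0,0],[0,-0.005,0,0],[0,0,0,0]]'| grep -E 'tcp|force'
python3 -m crank '[[0,-0.005,0,0],[0,-0.005,0,0],[0,0,0,0]]'| grep -E 'tcp|force'
```

```text
tcp_pos: [0.454, 0.145, 0.0427]
wrist_force: [-0.4, -0.8, -0.2]
tcp_pos: [0.4542, 0.134, 0.0424]
wrist_force: [-0.1, 0.1, 0.6]
tcp_pos: [0.4551, 0.124, 0.0425]
wrist_force: [-0.1, 0.0, 0.2]
```

```bash
for k in 1; do python3 -m crank '[[0,-0.006,0,0],[0,-0.006,0,0],[0,-0.006,0,0],[0,-0.006,0,0],[0,0,0,0]]'| grep -E 'tcp|force'; done
python3 - <<'E'
from station import sense,capture
from h import *
c=capture('wrist');cv2.imwrite('pics/w4.png',c['pixels'][:,:,::-1])
c=capture('side');cv2.imwrite('pics/sd4.png',cv2.resize(c['pixels'][170:280,190:360,::-1],None,fx=4,fy=4,interpolation=cv2.INTER_CUBIC))
E
```

```text
tcp_pos: [0.4568, 0.0998, 0.0425]
wrist_force: [-0.4, -0.2, 0.4]
```

View pics/w4.png

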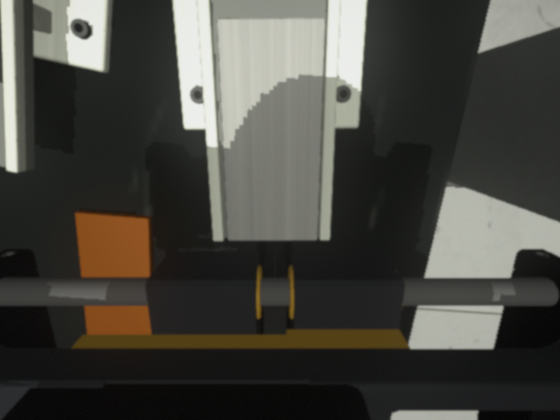

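View pics/sd4.png

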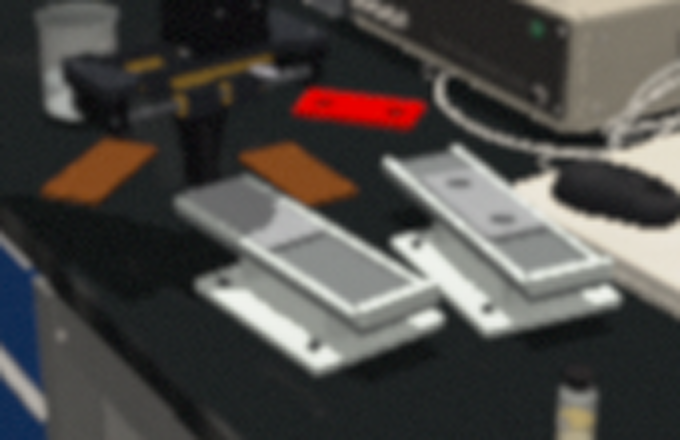

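The plate has been pushed flush with the lip ends (row 240 of the wrist view), and it moves straight. Contact offset is about 10 mm. I'll continue down the lane.

```bash
python3 -m crank '[[0,-0.006,0,0],[0,-0.006,0,0],[0,-0.006,0,0],[0,-0.006,0,0],[0,0,0,0]]'| grep -E 'tcp|force'
python3 -m crank '[[0,-0.006,0,0],[0,-0.006,0,0],[0,-0.006,0,0],[0,-0.006,0,0],[0,0,0,0]]'| grep -E 'tcp|force'
python3 -m crank '[[0,-0.006,0,0],[0,-0.006,0,0],[0,-0.006,0,0],[0,-0.006,0,0],[0,0,0,0]]'| grep -E 'tcp|force'
```

```text
tcp_pos: [0.4587, 0.0759, 0.0425]
wrist_force: [-0.7, 0.2, 0.7]
tcp_pos: [0.4606, 0.052, 0.0425]
wrist_force: [0.5, -0.3, -0.1]
tcp_pos: [0.4625, 0.0281, 0.0425]
wrist_force: [-0.4, 0.1, -0.4]
```

```bash
python3 -m crank '[[0,-0.006,0,0],[0,-0.006,0,0],[0,-0.006,0,0],[0,-0.006,0,0],[0,-0.006,0,0]]'| grep -E 'tcp|force'
python3 -m crank '[[0,-0.003,0,0],[0,-0.003,0,0],[0,0,0,0]]'| grep -E 'tcp|force'
python3 -m crank '[[0,-0.002,0,0],[0,0,0,0]]'| grep -E 'tcp|force'
python3 -m crank '[[0,-0.001,0,0],[0,0,0,0]]'| grep -E 'tcp|force'
```

```text
tcp_pos: [0.4651, -0.0013, 0.0426]
wrist_force: [-0.3, 0.4, -1.0]
tcp_pos: [0.4654, -0.0073, 0.0425]
wrist_force: [-0.1, 0.1, -1.0]
tcp_pos: [0.4656, -0.0089, 0.0425]
wrist_force: [0.6, -0.5, 0.2]
tcp_pos: [0.4657, -0.0097, 0.0425]
wrist_force: [0.2, 0.7, -0.8]
```

```bash
python3 - <<'E'
from station import sense,capture
from h import *
c=capture('scene');cv2.imwrite('pics/s5.png',cv2.resize(c['pixels'][180:300,180:400,::-1],None,fx=3.6,fy=3.6,interpolation=cv2.INTER_CUBIC))
s=sense();c=capture('wrist');cv2.imwrite('pics/w5.png',c['pixels'][:,:,::-1]);pickle.dump((s,c),open('w5.pkl','wb'));print(s['tcp_pos'],s['wrist_force'])
E
```

```text
[ 0.46571338 -0.00965375  0.04254908] [0.51500839 0.75366913 0.29144021]
```

View pics/w5.png

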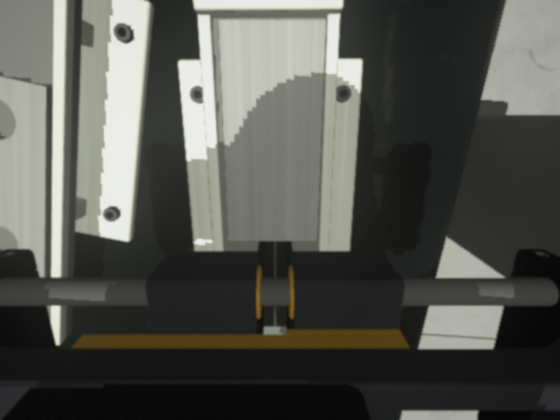

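The stop is at row ~10 and the plate edge at ~17, so a gap of about 2–3 mm remains with no stop force yet. I'll step until contact.

```bash
for i in 1; do python3 -m crank '[[0,-0.001,0,0],[0,0,0,0]]'| grep -E 'tcp|force'; done
python3 -m crank '[[0,-0.001,0,0],[0,0,0,0]]'| grep -E 'tcp|force'
python3 -m crank '[[0,-0.001,0,0],[0,0,0,0]]'| grep -E 'tcp|force'
python3 -m crank '[[0,-0.001,0,0],[0,0,0,0]]'| grep -E 'tcp|force'
```

```text
tcp_pos: [0.4659, -0.0106, 0.0426]
wrist_force: [0.4, 0.4, 0.1]
tcp_pos: [0.4659, -0.0116, 0.0425]
wrist_force: [-0.8, 1.2, 1.2]
tcp_pos: [0.466, -0.0119, 0.0425]
wrist_force: [-1.8, 5.8, 1.3]
tcp_pos: [0.466, -0.0121, 0.0425]
wrist_force: [-3.0, 10.1, 1.4]
```

Force rises at y = −0.0116, exactly the predicted home position, so the plain plate is against its stop. Now I'll back off, lift, and go behind the drilled plate.

```bash
python3 -m crank '[[0,0.005,0,0],[0,0.005,0,0],[0,0,-0.03,0],[0,0,-0.035,0],[0,0,-0.035,0]]'| grep -E 'tcp|force'
python3 -m crank '[[0,0,0,0.1065],[0,0,0,0.1065],[-0.0306,-0.0198,0,0],[-0.0306,-0.0198,0,0],[-0.0306,-0.0198,0,0]]'| grep -E 'tcp|force'
python3 -m crank '[[-0.0306,-0.0198,0,0],[-0.0306,-0.0198,0,0],[0,0,0,0],[0,0,0,0]]'
python3 - <<'E'
from station import sense,capture
from h import *
s=sense();c=capture('wrist');cv2.imwrite('pics/w6.png',c['pixels'][:,:,::-1]);print(s['tcp_pos'],s['wrist_force'])
c=capture('scene');cv2.imwrite('pics/s6.png',cv2.resize(c['pixels'][150:300,180:400,::-1],None,fx=3.6,fy=3.6,interpolation=cv2.INTER_CUBIC))
E
```

```text
tcp_pos: [0.4645, -0.004, 0.1432]
wrist_force: [1.2, 0.3, 0.0]
tcp_pos: [0.5489, -0.0757, 0.143]
wrist_force: [0.1, 0.6, -0.1]
time_s: 10.9
tcp_pos: [0.6037, -0.1238, 0.1412]
ee_rot: [[-0.99, 0.138, -0.002], [0.138, 0.99, -0.0], [0.002, -0.001, -1.0]]
wrist_force: [-1.2, 0.2, -0.5]
gripper_width: 0.006
[ 0.60370371 -0.1237885   0.14115607] [-1.19333707  0.16708257 -0.45892096]
```

View pics/w6.png

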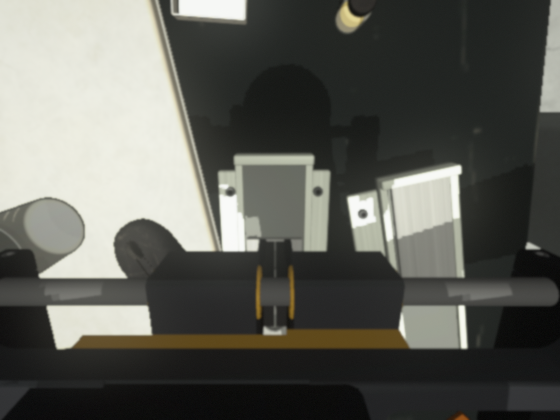

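View pics/s6.png

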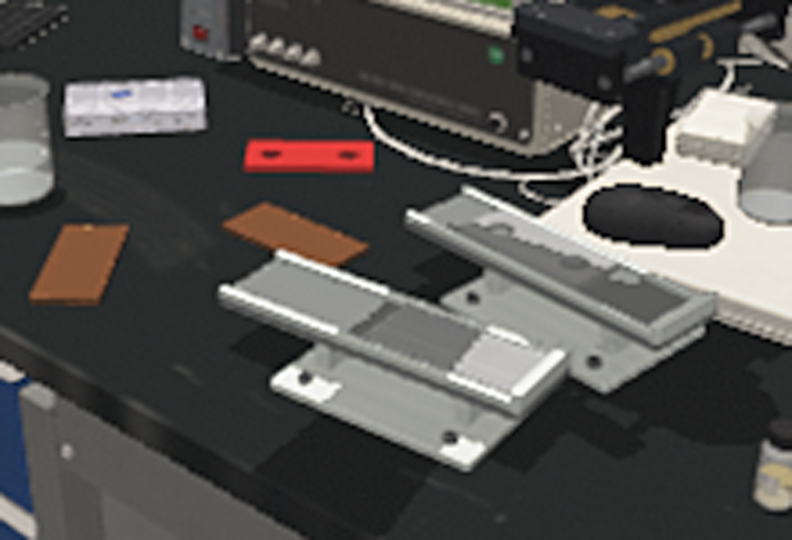

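The plain plate lies home (scene crop 540,360). The tool is centred over the drilled ledge (lane centre u=274 against fingers at 275). Before descending, I'll check how tall the neighbouring objects are relative to the wide gripper body.

```bash
python3 - <<'E'
from h import *
c=pickle.load(open('scene0.pkl','rb'))
h,w=c['depth'].shape
u,v=np.meshgrid(np.arange(w),np.arange(h));d=c['depth']
X=np.stack([(u-c['cx'])/c['fx']*d,(v-c['cy'])/c['fy']*d,d],-1)@c['world_from_camera'][:3,:3].T+c['world_from_camera'][:3,3]
m=(d>0)&(X[...,0]>.46)&(X[...,0]<.78)&(X[...,1]>-.3)&(X[...,1]<.1)&(X[...,2]>.06)
print(m.sum(),X[m].min(0) if m.any() else '',X[m].max(0) if m.any() else '')
p=X[m]
for x in p[::max(1,len(p)//15)]: print(x.round(3))
E
```

```text
27 [ 0.70351786 -0.14531337  0.06024604] [ 0.77986335 -0.07109347  0.10377413]
[ 0.778 -0.124  0.103]
[ 0.778 -0.126  0.104]
[ 0.777 -0.127  0.101]
[ 0.78  -0.129  0.101]
[ 0.776 -0.133  0.103]
[ 0.779 -0.137  0.104]
[ 0.78  -0.124  0.096]
[ 0.78  -0.126  0.097]
[ 0.78  -0.129  0.098]
[ 0.78  -0.14   0.101]
[ 0.78  -0.145  0.103]
[ 0.778 -0.125  0.091]
[ 0.78  -0.127  0.092]
[ 0.779 -0.128  0.086]
[ 0.779 -0.131  0.087]
[ 0.779 -0.132  0.084]
[ 0.778 -0.132  0.082]
[ 0.778 -0.13   0.078]
[ 0.779 -0.13   0.075]
[ 0.78  -0.135  0.077]
[ 0.78  -0.133  0.073]
[ 0.779 -0.128  0.069]
[ 0.78  -0.126  0.064]
[ 0.779 -0.131  0.066]
[ 0.777 -0.13   0.061]
[ 0.709 -0.071  0.061]
[ 0.704 -0.071  0.06 ]
```

Clear. Descending to about 60 mm first, then checking.

```bash
python3 -m crank '[[0,0,0.03,0],[0,0,0.03,0],[0,0,0.018,0],[0,0,0,0],[0,0,0,0]]'| grep -E 'tcp|force'
python3 - <<'E'
from station import sense,capture
from h import *
s=sense();c=capture('wrist');cv2.imwrite('pics/w7.png',c['pixels'][:,:,::-1]);print(s['tcp_pos'],s['wrist_force'])
E
```

```text
tcp_pos: [0.6025, -0.1218, 0.0646]
wrist_force: [-0.3, -0.1, -0.3]
[ 0.60250128 -0.12175853  0.06458171] [-0.34962193 -0.08167535 -0.34583457]
```

View pics/w7.png

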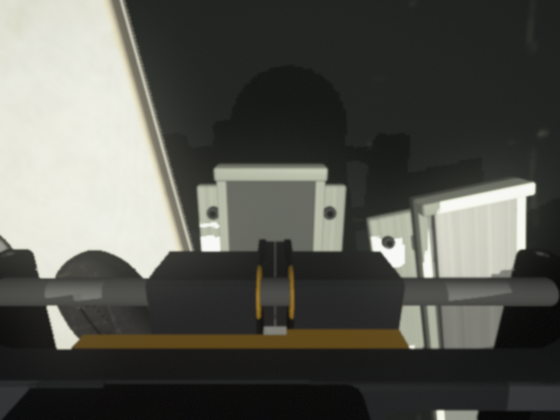

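```bash
python3 -m crank '[[0,0,0.009,0],[0,0,0.007,0],[0,0,0.003,0],[0,0,0,0],[0,0,0,0]]'| grep -E 'tcp|force'
python3 -m crank '[[0,0,0,0],[0,0,0,0],[0,0,0,0]]'| grep -E 'tcp|force'
```

```text
tcp_pos: [0.6034, -0.1226, 0.0455]
wrist_force: [-0.4, -0.2, -0.0]
tcp_pos: [0.6036, -0.1226, 0.0458]
wrist_force: [0.8, 0.7, 0.6]
```

```bash
python3 -m crank '[[0,0,0.003,0],[0,0,0,0],[0,0,0,0]]'| grep -E 'tcp|force'
python3 -m crank '[[0,0.004,0,0],[0,0.004,0,0],[0,0,0,0]]'| grep -E 'tcp|force'
```

```text
tcp_pos: [0.6033, -0.1225, 0.0423]
wrist_force: [0.0, 0.1, -0.2]
tcp_pos: [0.6048, -0.1138, 0.0426]
wrist_force: [0.2, 0.3, 1.0]
```

Tip height 42.5 mm, free. Now pushing: ledge y of TCP is −57.6 mm and the target is about +30.

```bash
python3 -m crank '[[0,0.005,0,0],[0,0.005,0,0],[0,0.005,0,0],[0,0.005,0,0],[0,0,0,0]]'| grep -E 'tcp|force'
python3 -m crank '[[0,0.005,0,0],[0,0.005,0,0],[0,0.005,0,0],[0,0.005,0,0],[0,0,0,0]]'| grep -E 'tcp|force'
python3 -m crank '[[0,0.005,0,0],[0,0.005,0,0],[0,0.005,0,0],[0,0.005,0,0],[0,0,0,0]]'| grep -E 'tcp|force'
python3 - <<'E'
from station import sense,capture
from h import *
s=sense();print(s['tcp_pos'])
c=capture('scene');cv2.imwrite('pics/s8.png',cv2.resize(c['pixels'][150:300,180:400,::-1],None,fx=3.6,fy=3.6,interpolation=cv2.INTER_CUBIC))
E
```

```text
tcp_pos: [0.6075, -0.0937, 0.0426]
wrist_force: [-0.5, 0.1, -0.3]
tcp_pos: [0.6102, -0.0739, 0.0426]
wrist_force: [-0.1, -1.1, -0.3]
tcp_pos: [0.6129, -0.0541, 0.0426]
wrist_force: [1.0, 0.6, 0.8]
[ 0.61292688 -0.0540938   0.0425542 ]
```

View pics/s8.png

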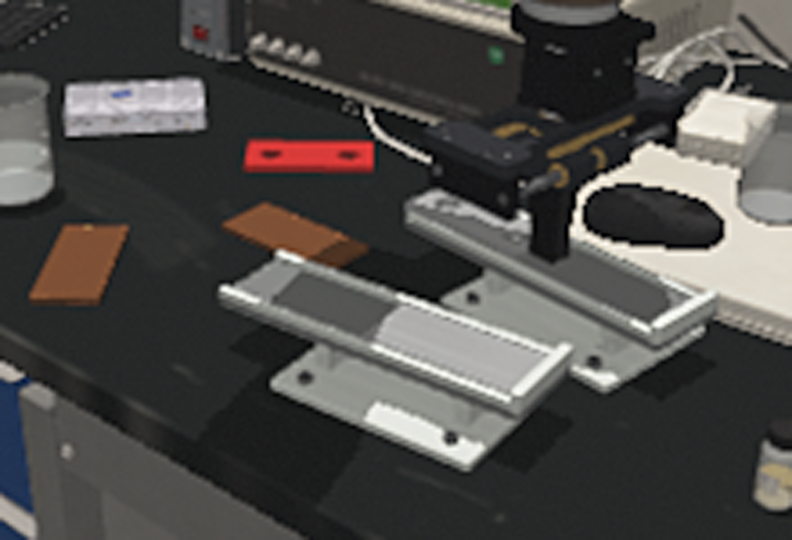

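The finger is in the lane at crop (548,235) and the plate's leading end is at the lip end. TCP ledge y is +2.7 mm, so 27 mm more.

```bash
python3 -m crank '[[0,0.004,0,0],[0,0.004,0,0],[0,0.004,0,0],[0,0.004,0,0],[0,0.003,0,0]]'| grep -E 'tcp|force'
python3 -m crank '[[0,0.003,0,0],[0,0.003,0,0],[0,0.002,0,0],[0,0,0,0],[0,0,0,0]]'| grep -E 'tcp|force'
python3 -m crank '[[0,-0.005,0,0],[0,-0.005,0,0],[0,0,-0.02,0],[0,0,-0.04,0],[0,0,-0.04,0]]'| grep -E 'tcp|force'
python3 -m crank '[[0,0,-0.04,0],[0,0,-0.04,0],[0,0,-0.04,0],[0,0,-0.04,0],[0,0,-0.04,0]]'| grep -E 'tcp|force'
python3 -m crank '[[0.02,0.02,0,0],[0.02,0.02,0,0],[0.02,0.02,0,0],[0.02,0.02,0,0],[0,0,0,0]]'| grep -E 'tcp|force'
python3 -m crank '[[0,0,0,0],[0,0,0,0]]'| grep -E 'tcp|force|time'
python3 - <<'E'
from station import sense,capture
from h import *
s=sense();c=capture('wrist');print(s['tcp_pos'])
pickle.dump((s,c),open('w9.pkl','wb'));cv2.imwrite('pics/w9.png',cv2.resize(c['pixels'][0:260,120:420,::-1],None,fx=2.3,fy=2.3,interpolation=cv2.INTER_CUBIC))
c=capture('scene');cv2.imwrite('pics/s9.png',cv2.resize(c['pixels'][150:330,160:450,::-1],None,fx=2.7,fy=2.7,interpolation=cv2.INTER_CUBIC))
E
```

```text
tcp_pos: [0.6153, -0.0358, 0.0425]
wrist_force: [-0.3, -1.1, 0.7]
tcp_pos: [0.6165, -0.0281, 0.0426]
wrist_force: [-0.1, -0.6, -0.1]
tcp_pos: [0.6136, -0.0393, 0.1421]
wrist_force: [1.8, 0.2, 1.3]
tcp_pos: [0.6142, -0.0391, 0.3449]
wrist_force: [0.3, -0.3, 0.8]
tcp_pos: [0.5441, 0.0537, 0.3434]
wrist_force: [-0.8, -0.2, 0.5]
time_s: 16.18
tcp_pos: [0.5466, 0.0514, 0.3427]
wrist_force: [0.5, -0.3, -0.3]
[0.54659473 0.05135779 0.34273171]
```

View pics/w9.png

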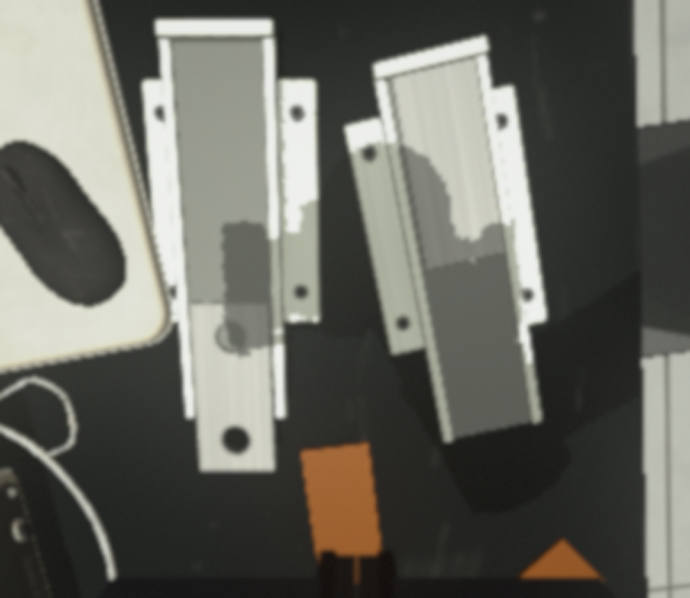

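View pics/s9.png

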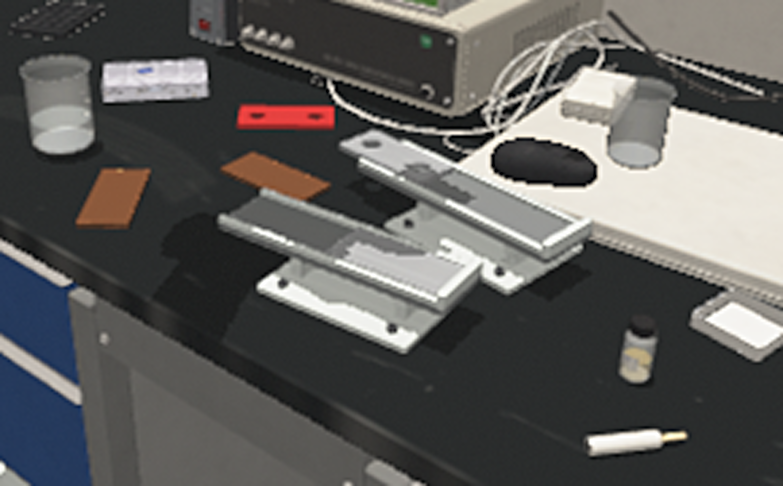

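Both plates lie flat. The drilled plate's end is at (200–275, 470) against lip ends at row 417, and the plain plate is up against its stop. Measuring both.

```bash
python3 - <<'E'
from h import *
s,c=pickle.load(open('w9.pkl','rb'));T=Tw(s,c)
B=lambda p:(120+p[0]/2.3,p[1]/2.3)
r=lambda p,z:ray(c,*B(p),z,T)[:2]
e=(r((189,418),.045)+r((281,417),.045))/2;st=(r((155,20),.052)+r((273,20),.052))/2
hi=(r((200,471),.046)+r((275,470),.046))/2;lo=(r((189,303),.046)+r((270,303),.046))/2
ax=(e-st);L=np.linalg.norm(ax);ax/=L
print('drilled L',L,'overhang',(hi-e)@ax,'plate',np.linalg.norm(hi-lo),'from stop origin y',(lo-st)@ax-.115+.055)
e=(r((447,441),.045)+r((538,421),.045))/2;st=(r((373,67),.052)+r((487,38),.052))/2
hi=(r((427,269),.046)+r((507,251),.046))/2
ax=(e-st);L=np.linalg.norm(ax);ax/=L
print('plain L',L,'end y',.115+(hi-e)@ax,'origin',.115+(hi-e)@ax-.055)
E
```

```text
drilled L 0.22984268315661938 overhang 0.036458110090266505 plate 0.11069061998591545 from stop origin y 0.095610179494799
plain L 0.22815066950770088 end y 0.003258910705539006 origin -0.051741089294460994
```

Drilled overhang is about 36 mm (origin +95.6 mm). The plain plate's origin is −51.7 mm, so it is home. The arm is clear, so I'm handing in.

```bash
python3 -c "
from station import *
print(finish_job())"
```

```text
the job is handed in; nothing more can be done
None
```

I pushed the plain plate home first, then pushed the two-hole plate out over the open end, using the closed fingertips for both. I handed the job in shortly after 16.2 s on the robot's clock; no verdict is reported.

- **Plain plate:** the force rose to about 10 N at the position predicted for the stop. In the last wrist view its origin is at y = −51.7 mm, where −52 mm is fully home.
- **Two-hole plate:** it overhangs by about 36 mm. Its origin is at y = +95.6 mm against the +95 mm target.
- **Rest of the scene:** in the last scene picture both plates lie flat. The four bystanders and the brown and red look-alikes look unmoved; I judged those by eye only. The arm was clear, at about z = 0.34 m.

The remaining disagreements were small. Plate-top heights from two wrist views came out 0.5 to 8 mm above the stated 46 mm; the 7–8 mm errors were at the drilled plate's front corners. The final view gave the plain ledge's length as 228 mm instead of 230. Neither affects the result.

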